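# Put a finished box side away in the free bay of a low stock rack

## Task

Put the finished pine box side away in the low stock rack: slide it flat, clipped end first, into the one bay that is free, until its square end is flush with the rack's front. Two of the three bays are taken by offcuts pushed to the back, where you cannot see them, so feel for it: if the board stops short, draw it out and try another bay. The rack only stands on the bench, so push gently and do not shove it along, and leave the other things on the bench alone.

Things in the scene. Friction and masses are not known exactly. Their poses are not given: they have to be found in the camera images.
- panel: the box side: pale pine board 150 x 56 x 18 mm, about 80 g, lying flat on the bench. Origin at the centre of its underside; x runs along its length towards the clipped end (both corners cut off by 15 mm at 45 degrees), z up. It can be gripped across its 56 mm width near the square end
- panel_tail (a point): middle of the square end of the board, at its underside (75 mm behind the board's origin), axes as the board
- panel_nose (a point): middle of the clipped end of the board, at its underside (75 mm ahead of the board's origin)
- rack: low plywood stock rack with a brown top, 182 (x) x 236 (y) x 46 mm high, loose on the bench, open front to the robot; 13 to 25 N shoves it. Origin at the centre of its underside; x from the front into the bays, y left, z up. Floor 12 mm thick, bays 22 mm high inside, top 12 mm. A charger with battery, 84 mm high, is screwed on its top, left, from 78 mm behind the front; a 40 x 28 mm finger notch over each mouth
- bay_left (a point): middle of the left bay's mouth (rack y +74 mm), on the bay's floor 12 mm above the bench, in the plane of the rack's front; axes as the rack. Bays are 64 mm wide between 10 mm dividers, 170 mm deep, closed at the back. In a taken bay a 95 mm offcut stops the board 72 to 75 mm in
- bay_mid (a point): the same for the middle bay (rack y 0). Any of the three may be the free one. The free bay holds only a loose 16 mm chip of wood, 12 g, which the board pushes ahead of it unfelt; there the board goes in to flush and could go 4 mm deeper, to a hard stop
- bay_right (a point): the same for the right bay (rack y = -74 mm)
- screw_jar: jar of screws, 54 mm across, 62 mm high, standing loose on the right rear part of the rack's top; origin under its centre; leave alone
- bowl: white bowl of screws, 120 mm across, 42 mm high, on the bench left of the rack; origin under its centre; leave alone
- drill: teal and black cordless drill lying on its side, about 280 x 200 mm, 67 mm high; origin underneath its motor housing; leave alone
- glue: yellow glue bottle, 60 mm across, 170 mm high, standing behind the bowl; origin under its centre; leave alone
- square: try square with a dark wooden stock and a steel blade, lying flat at the right; origin near the middle; leave alone
- offcut: pine offcut, 220 x 70 x 18 mm, lying flat right of the rack; origin under its centre; leave alone

How it is judged:
At the end, for the whole second after the job is handed in: The board lies flat at rest in one bay, clipped end inside, its square end flush with the rack's front to within 7 mm proud or 10 mm deep, and nothing holds it (((x of panel_tail in the frame of bay_left between -0.007 and 0.01 m and y of panel_tail in the frame of bay_left between -0.007 and 0.007 m and z of panel_tail in the frame of bay_left between -0.003 and 0.004 m and x of panel_nose in the frame of bay_left above 0.13 m) or (x of panel_tail in the frame of bay_mid between -0.007 and 0.01 m and y of panel_tail in the frame of bay_mid between -0.007 and 0.007 m and z of panel_tail in the frame of bay_mid between -0.003 and 0.004 m and x of panel_nose in the frame of bay_mid above 0.13 m) or (x of panel_tail in the frame of bay_right between -0.007 and 0.01 m and y of panel_tail in the frame of bay_right between -0.007 and 0.007 m and z of panel_tail in the frame of bay_right between -0.003 and 0.004 m and x of panel_nose in the frame of bay_right above 0.13 m)) and angle between panel's own z axis and vertical below 0.06 rad and linear speed of panel below 0.01 m/s and contact force between the fingers and panel below 0.1 N); the robot touches nothing.
It fails at once if the rack was shoved along the bench (either end of its front moved by more than 15 mm) (distance of any of bay_left, bay_right from where it was at the start of the episode above 0.015 m).
It fails at once if one of the other things on the bench or on the rack was moved by more than 30 mm (distance of any of screw_jar, bowl, drill, glue, square, offcut from where it was at the start of the episode above 0.03 m).
It also fails if it takes over 61 s, if anything falls off the work surface, if the arm or the gripper's body presses on something with over 40 N, if the wrist force passes 120 N, or if a joint passes its speed limit or range.

## Robot

A 6-joint arm with a two-finger parallel gripper is mounted at the origin on the work surface. World frame = base frame: x ahead of the robot, y to its left, z up, the work surface at z = 0. Lengths are in m, angles in rad, forces in N, time in s.
With the tool pointing down it reaches from about 0.375 to 0.975 m from the base axis. Payload 3.8 kg.
Tool frame: the origin (TCP) lies at the very end of the fingers, on their centre line; the grasp point (between the pads) lies 19 mm behind it (bot.pinch_z is the distance from the TCP to the grasp point, in m); x points along the fingers, y is the direction in which the jaws open and shut, and the axes are right-handed (so a half turn about x gives the same grasp; the last joint's range is limited). The gripper opens to 85 mm and grips with 20 to 120 N. Pads are 22 mm wide; open, the fingers measure 114 mm over their backs; the gripper's body (76 mm by 85 mm) begins 54 mm behind the grasp point. The pads swing forward as they close: fully open they stand 13 mm farther back than shut.
Start: joints at [1.092, 0.264, 1.604, -0, 1.274, -0.037], TCP at [0.289, 0.61, 0.231] pointing down, gripper open.
Joint ranges: [-2.63, 2.63], [-0.94, 2.18], [0.31, 2.57], [-1.31, 4.45], [0, 2.66], [-2.55, 2.55]. Speed limits (rad/s): [2.57, 2.57, 3.14, 3.14, 3.14, 3.14].

## Interface

Orientations are given as a rotation vector (axis times angle).
In Python, from workcell import monitor, imaging, finish_job, bot gives the robot as it stands.
- The arm moves only by the tool jog_arm, never from a script. Its argument "rows" is a list of rows, each a list of 7 numbers: the shift along the tool's x, y, z in m, then the turn, a rotation vector about the tool's x, y, z in rad, then the opening in per cent of the stroke, from 0 (shut) to 100 (fully open). A call has 1 to 20 rows; each row is the pose to reach, as a shift and turn from the pose measured when the call began, along the tool's axes at that moment; what a row does not reach only later rows make up. A row lasts 1/10 s, in which the tool goes at most 50 mm and 8.59 degrees, less where a joint would pass 70% of its speed; a pose out of reach is approached as far as the arm can. A call with a gripper value outside its range is refused whole. The fingers move at their own pace and stop on an object; "force" is the grip in N (left out, the last holds). Time passes only in rows, so rows that repeat a pose let the fingers close. It gives the time, the measured TCP pose, the force and the opening at its end, in the units of the state.
- monitor.read_state(): the state, without advancing time (a new reading comes with each control period).
- imaging.read_camera(name): name is "scene" or "side" or "wrist"; returns the picture (384x512x3 uint8, blue, green, red); there is no depth.
- imaging.camera_params(name): a dict with "fx", "fy", "cx", "cy" (pixels), "T" (4x4, takes a point from camera to world coordinates); the wrist camera has in their place "T_tool_cam" (4x4, takes a point from camera to tool coordinates, whose origin is the TCP and whose axes are the tool frame's). Camera axes: x right, y down, z forward; pixel columns grow to the right and rows downward; lengths in m; the calibration is good to about 2 mm. A picture is of the moment at which its call begins: read the wrist's pose just before it. camera_params takes no time and is no camera call.
- finish_job(): hands the job in, once; it reports no verdict.
The state is a dict: "time": time; "q": joint angles; "joint_vel": joint speeds; "joint_torque": joint torques, N m; "tool_pos": TCP position; "tcp_rot": TCP orientation; "wrist_force": force on the tool from outside, world axes, zero at the start; "torque": the same for the moment, N m; "width": opening from 0.0 (shut) to 1.0 (fully open).
Only numpy, scipy, OpenCV 4.12 (cv2) and the standard library are available. Lean on these libraries where they do the work, as an engineer would, in place of code of your own. Each camera call takes 0.05 s, during which the arm holds its last target. There are 200 camera calls.

## Working session

There is one attempt and no reset: what is moved stays moved. The work goes in short steps, Python scripts to look and compute and a tool call to move; the robot and the scene stay as the last step left them, time stands still between calls to the robot, and variables do not carry over. Pictures are saved under pics/ and viewed, about 8 in all and at most 12, crops included, and the job is handed in when it is done.

Besides the shell and the picture viewer there is one more tool, called after "Call:" in YAML: its name, and indented under it one key for each argument. jog_arm: Moves the arm, as the interface text tells. Its arguments: {"type":"object","properties":{"rows":{"type":"array","items":{"type":"array","items":{"type":"number"}}},"force":{"type":"number"}},"required":["rows"]}

```bash
ls; mkdir -p pics; python3 - <<'E'
from workcell import monitor, imaging, bot
import cv2, numpy as np
np.set_printoptions(precision=4,suppress=True)
s=monitor.read_state(); print(s, bot.pinch_z)
for n in("scene","side","wrist"):
    im=imaging.read_camera(n); cv2.imwrite(f"pics/{n}0.png",im); print(n,imaging.camera_params(n))
E
```

```text
pics
{'time': 0.0, 'q': array([ 1.0921,  0.2648,  1.6054,  0.    ,  1.2737, -0.0369]), 'joint_vel': array([ 0.0011, -0.0013, -0.0002,  0.0002, -0.0011,  0.0018]), 'joint_torque': array([  0.0002, -51.511 , -36.7323,  -0.0001,   0.0127,  -0.    ]), 'tool_pos': array([0.2883, 0.6095, 0.23  ]), 'tcp_rot': array([ 0.3448,  1.5435, -0.3482]), 'wrist_force': array([ 0.6805,  0.5273, -0.8041]), 'torque': array([ 0.037 , -0.0191,  0.004 ]), 'width': 0.9999295490236504} 0.0187
scene {'fx': 471.6702018175618, 'fy': 471.6702018175618, 'cx': 254.4133333693352, 'cy': 189.520443431983, 'T': array([[-0.2809,  0.7871, -0.5492,  1.2799],
       [ 0.9596,  0.2383, -0.1493,  0.1557],
       [ 0.0134, -0.569 , -0.8223,  1.1038],
       [ 0.    ,  0.    ,  0.    ,  1.    ]])}
side {'fx': 359.9105452359033, 'fy': 359.9105452359033, 'cx': 255.0361742443334, 'cy': 190.65843964912648, 'T': array([[ 0.6739, -0.5757,  0.4631,  0.0064],
       [-0.7386, -0.5104,  0.4404, -0.5971],
       [-0.0172, -0.6388, -0.7691,  1.0571],
       [ 0.    ,  0.    ,  0.    ,  1.    ]])}
wrist {'fx': 277.4128123500254, 'fy': 277.4128123500254, 'cx': 257.24803734004286, 'cy': 188.52077931569207, 'T_tool_cam': array([[ 0.0002, -0.2903,  0.9569, -0.1417],
       [ 1.    , -0.    , -0.0002,  0.0002],
       [ 0.0001,  0.9569,  0.2903, -0.0741],
       [ 0.    ,  0.    ,  0.    ,  1.    ]])}
```

View pics/scene0.png

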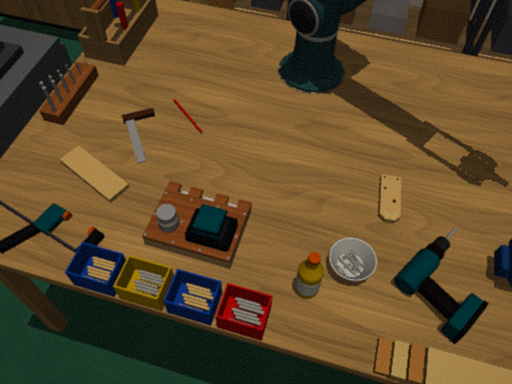

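View pics/side0.png

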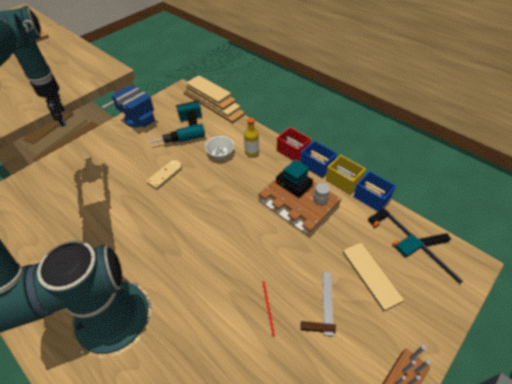

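Scene view: the panel is at about (390,197) with its clipped end at the bottom, away from the robot. The rack is at (200,222) with its notched front towards the robot. Next I zoom in on both and segment them.

```bash
cat > h.py <<'E'
from workcell import monitor, imaging, bot
import cv2, numpy as np
from scipy.spatial.transform import Rotation as R
np.set_printoptions(precision=4,suppress=True)
def cam(n,s=None):
    p=imaging.camera_params(n)
    if n=="wrist":
        T=np.eye(4);T[:3,:3]=R.from_rotvec(s['tcp_rot']).as_matrix();T[:3,3]=s['tool_pos'];T=T@p['T_tool_cam']
    else: T=p['T']
    return p,T
def ray(c,px,z):
    p,T=c; px=np.atleast_2d(px).astype(float)
    d=np.c_[(px[:,0]-p['cx'])/p['fx'],(px[:,1]-p['cy'])/p['fy'],np.ones(len(px))]@T[:3,:3].T
    o=T[:3,3]; return o+d*((z-o[2])/d[:,2])[:,None]
def proj(c,P):
    p,T=c; q=(np.atleast_2d(P)-T[:3,3])@T[:3,:3]
    return np.c_[p['fx']*q[:,0]/q[:,2]+p['cx'],p['fy']*q[:,1]/q[:,2]+p['cy']]
E
python3 - <<'E'
from h import *
im=cv2.imread("pics/scene0.png")
a=cv2.resize(im[168:228,365:415],None,fx=6,fy=6,interpolation=cv2.INTER_CUBIC)
b=cv2.resize(im[180:270,140:255],None,fx=4,fy=4,interpolation=cv2.INTER_CUBIC)
H=max(a.shape[0],b.shape[0]); o=np.zeros((H,a.shape[1]+b.shape[1],3),np.uint8)
o[:a.shape[0],:a.shape[1]]=a;o[:b.shape[0],a.shape[1]:]=b
cv2.imwrite("pics/zoom.png",o)
hsv=cv2.cvtColor(im,cv2.COLOR_BGR2HSV)
for p in[(390,185),(390,197),(375,197),(410,197),(160,235),(225,205),(205,200),(190,180)]: print(p,hsv[p[1],p[0]],im[p[1],p[0]])
E
```

```text
(390, 185) [ 19 147 173] [ 73 136 173]
(390, 197) [ 18 146 175] [ 75 134 175]
(375, 197) [ 17 153 143] [ 57 106 143]
(410, 197) [ 18 156 134] [ 52 102 134]
(160, 235) [ 12 201 114] [ 24  61 114]
(225, 205) [ 13 205 108] [ 21  58 108]
(205, 200) [ 12 198 107] [ 24  57 107]
(190, 180) [ 17 150 129] [ 53  95 129]
```

View pics/zoom.png

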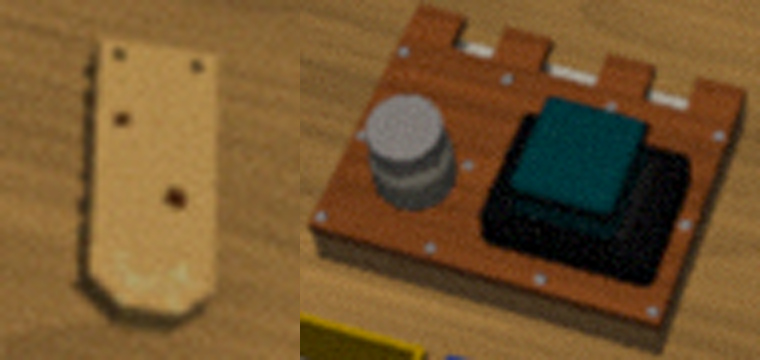

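The left crop shows the panel with its square end at the top, corners about (100,42) and (217,52) in the crop. The right crop shows the rack top, with corners about FR (418,5), FL (745,92), BR (310,228) and BL (662,327).

```bash
python3 - <<'E'
from h import *
c=cam("scene")
im=cv2.imread("pics/scene0.png")
def z(p,f,o): p=np.array(p,float); return (p+.5)/f-.5+np.array(o)
pan=z([(100,42),(217,52),(215,290),(90,270)],6,(365,168))
rk=z([(118,5),(445,92),(362,327),(10,228)],4,(140,180))
P=ray(c,pan,.018);K=ray(c,rk,.046)
print(P,K,[np.linalg.norm(Q[i]-Q[(i+1)%4]) for Q in(P,K) for i in range(4)])
print("panel yaw",np.degrees(np.arctan2(*( (P[3]+P[2]-P[0]-P[1])[[1,0]]))), "tail mid",(P[0]+P[1])/2)
hsv=cv2.cvtColor(im,cv2.COLOR_BGR2HSV)
m=((hsv[...,2]>155)*255).astype(np.uint8)
cs,_=cv2.findContours(m[168:228,365:415],0,1); q=max(cs,key=cv2.contourArea)+np.array([365,168])
W=ray(c,q.reshape(-1,2),.018)[:,:2].astype(np.float32); r=cv2.minAreaRect(W*1000); print("panel rect",r)
# rack: front edge & all
m=((hsv[...,1]>180)&(hsv[...,0]<15)&(hsv[...,2]>85)).astype(np.uint8)*255
m=m[180:270,140:255]
cs,_=cv2.findContours(cv2.morphologyEx(m,3,np.ones((5,5))),0,1); q=max(cs,key=cv2.contourArea)+np.array([140,180])
W=ray(c,q.reshape(-1,2),.046)[:,:2].astype(np.float32); print("rack rect",cv2.minAreaRect(W*1000))
print("rack front->back dirs",[np.degrees(np.arctan2(*(K[a]-K[b])[[1,0]])) for a,b in((3,0),(2,1))],"left dirs",[np.degrees(np.arctan2(*(K[a]-K[b])[[1,0]])) for a,b in((1,0),(2,3))])
E
```

```text
[[0.3988 0.293  0.018 ]
 [0.3885 0.3476 0.018 ]
 [0.5235 0.3615 0.018 ]
 [0.5292 0.3058 0.018 ]] [[ 0.6137 -0.2694  0.046 ]
 [ 0.617  -0.0334  0.046 ]
 [ 0.7975 -0.0332  0.046 ]
 [ 0.7958 -0.2687  0.046 ]] [np.float64(0.05557128653469835), np.float64(0.1357213826770383), np.float64(0.055987098618386334), np.float64(0.13099444131535096), np.float64(0.23593384153687674), np.float64(0.18044910597910516), np.float64(0.23552131351839387), np.float64(0.18218047639616974)]
panel yaw 5.759802959749367 tail mid [0.3937 0.3203 0.018 ]
panel rect ((466.7628479003906, 327.42242431640625), (148.24107360839844, 54.08684158325195), 5.75238037109375)
rack rect ((703.108154296875, -153.847900390625), (238.8699951171875, 186.4769744873047), 88.43743896484375)
rack front->back dirs [np.float64(0.2123252729574212), np.float64(0.08921826509800106)] left dirs [np.float64(89.18042604778921), np.float64(89.59995840218426)]
```

```bash
cat >> h.py <<'E'
def goal(pos,yaw_deg):
    """shift & turn (tool axes now) to tool pointing down with tool z at yaw"""
    s=monitor.read_state(); A=R.from_rotvec(s['tcp_rot'])
    B=R.from_euler('z',yaw_deg,degrees=True)*R.from_euler('y',90,degrees=True)
    rel=A.inv()*B
    print("now",s['tool_pos'],"yaw",np.degrees(np.arctan2(*A.as_matrix()[[1,0],2])),"t",s['time'],"F",s['wrist_force'],"w",s['width'])
    print("shift",A.inv().apply(np.array(pos)-s['tool_pos']),"turn",rel.as_rotvec(),"deg",np.degrees(rel.magnitude()))
E
python3 -c "
from h import *
goal([.4175,.3225,.12],5.75)"
```

```text
now [0.2883 0.6097 0.2302] yaw -25.315932618139747 t 0.15 F [ 0.3995 -0.7606 -0.7011] w 1.002241621202475
shift [ 0.1106 -0.2042  0.2396] turn [-0.5422 -0.0005  0.0017] deg 31.06608451180724
```

Call:
jog_arm:
  rows:
    - [0.014,-0.026,0.03,-0.068,0,0,100]
    - [0.028,-0.051,0.06,-0.136,0,0,100]
    - [0.041,-0.077,0.09,-0.203,0,0,100]
    - [0.055,-0.102,0.12,-0.271,0,0,100]
    - [0.069,-0.128,0.15,-0.339,0,0,100]
    - [0.083,-0.153,0.18,-0.407,0,0,100]
    - [0.097,-0.179,0.21,-0.474,0,0,100]
    - [0.1106,-0.2042,0.2396,-0.5422,0,0.0017,100]
    - [0.1106,-0.2042,0.2396,-0.5422,0,0.0017,100]
    - [0.1106,-0.2042,0.2396,-0.5422,0,0.0017,100]
  force: 30

```text
time: 1.15
tool_pos: [0.4175, 0.3216, 0.1194]
tcp_rot: [-0.077, 1.571, 0.076]
wrist_force: [0.3, 0.8, -0.3]
width: 1.002
```

```bash
python3 - <<'E'
from h import *
s=monitor.read_state(); im=imaging.read_camera("wrist"); cv2.imwrite("pics/w1.png",im)
c=cam("wrist",s)
hsv=cv2.cvtColor(im,cv2.COLOR_BGR2HSV)
t=np.radians(5.75);u=np.array([np.cos(t),np.sin(t)]);v=np.array([-u[1],u[0]]);ct=np.array([.467,.3274])
Q=[ct+a*u+b*v for a,b in((-.075,-.028),(-.075,.028),(.06,.028),(.075,.013),(.075,-.013),(.06,-.028))]
px=proj(c,[[*q,.018] for q in Q]);print(px)
o=im.copy();cv2.polylines(o,[np.round(px).astype(int)],True,(0,0,255),1)
cv2.imwrite("pics/w1o.png",o)
goal([.4175,.3225,.12],5.75)
E
```

```text
[[226.4554 162.0112]
 [289.367  161.8117]
 [285.403  290.8686]
 [270.6901 303.109 ]
 [245.8396 303.1794]
 [231.068  291.0241]]
now [0.4176 0.3227 0.1201] yaw 5.661100616099122 t 1.2 F [-0.2175 -0.5442  0.1963] w 0.9975240981641317
shift [ 0.0001 -0.0002 -0.0002] turn [-0.0016 -0.0005 -0.0007] deg 0.10233932013457232
```

View pics/w1o.png

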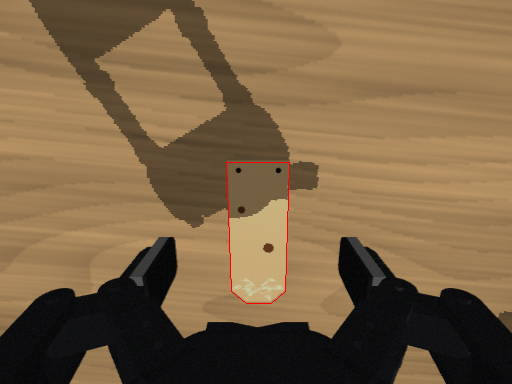

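The projected outline falls exactly on the board in the wrist view, with the square end at about row 162 and the board centred between the fingers. I descend and grip.

Call:
jog_arm:
  rows:
    - [0.04,0,0,0,0,0,100]
    - [0.08,0,0,0,0,0,100]
    - [0.1,0,0,0,0,0,100]
    - [0.11,0,0,0,0,0,100]
    - [0.116,0,0,0,0,0,100]
    - [0.116,0,0,0,0,0,100]
    - [0.116,0,0,0,0,0,60]
    - [0.116,0,0,0,0,0,40]
    - [0.116,0,0,0,0,0,40]
    - [0.116,0,0,0,0,0,40]
    - [0.116,0,0,0,0,0,40]
    - [0.116,0,0,0,0,0,40]
  force: 35

```text
time: 2.4
tool_pos: [0.4188, 0.3237, 0.0057]
tcp_rot: [-0.075, 1.568, 0.079]
wrist_force: [-0.2, 0.9, 6.8]
width: 0.641
```

```bash
python3 - <<'E'
from h import *
goal([.4175,.25,.08],0)
E
```

```text
now [0.4188 0.3237 0.0057] yaw 5.647548424936629 t 2.4 F [-0.1948  0.885   6.7618] w 0.6405497562277249
shift [-0.0745 -0.073  -0.0084] turn [ 0.0986  0.0019 -0.0024] deg 5.650371134016184
```

Call:
jog_arm:
  rows:
    - [-0.02,0,0,0,0,0,40]
    - [-0.054,-0.01,0,0,0,0,40]
    - [-0.054,-0.04,0,0.01,0,0,40]
    - [-0.054,-0.08,-0.001,0.02,0,0,40]
    - [-0.054,-0.125,-0.002,0.03,0,0,40]
    - [-0.054,-0.17,-0.003,0.04,0,0,40]
    - [-0.054,-0.215,-0.004,0.05,0,0,40]
    - [-0.054,-0.26,-0.005,0.06,0,0,40]
    - [-0.054,-0.305,-0.006,0.07,0,0,40]
    - [-0.054,-0.35,-0.007,0.08,0,0,40]
    - [-0.054,-0.39,-0.008,0.09,0,0,40]
    - [-0.054,-0.43,-0.009,0.0986,0,0,40]
    - [-0.054,-0.46,-0.01,0.0986,0,0,40]
    - [-0.054,-0.476,-0.0107,0.0986,0.0019,-0.0024,40]
    - [-0.054,-0.476,-0.0107,0.0986,0.0019,-0.0024,40]
    - [-0.054,-0.476,-0.0107,0.0986,0.0019,-0.0024,40]
    - [-0.054,-0.476,-0.0107,0.0986,0.0019,-0.0024,40]

```text
time: 4.1
tool_pos: [0.4544, -0.15, 0.0583]
tcp_rot: [-0.0, 1.572, 0.001]
wrist_force: [0.0, -1.1, -1.1]
width: 0.641
```

```bash
python3 - <<'E'
from h import *
s=monitor.read_state(); im=imaging.read_camera("wrist"); cv2.imwrite("pics/w2.png",im)
sd=imaging.read_camera("side"); cv2.imwrite("pics/side2.png",sd); sc=imaging.read_camera("scene"); cv2.imwrite("pics/scene2.png",sc)
b=cv2.resize(sd[150:270,220:350],None,fx=3,fy=3,interpolation=cv2.INTER_CUBIC)
o=np.zeros((384,512+b.shape[1]*384//b.shape[0]-128,3),np.uint8)
b2=cv2.resize(b,(o.shape[1]-512,b.shape[0]*(o.shape[1]-512)//b.shape[1])); o[:,:512]=im; o[:b2.shape[0],512:]=b2
cv2.imwrite("pics/look2.png",o)
goal([.455,-.151,.06],0)
E
```

```text
now [ 0.4547 -0.1501  0.0584] yaw 0.09357849211381833 t 4.25 F [ 1.3709  0.5912 -1.0933] w 0.6436582567942654
shift [-0.0016 -0.0009  0.0003] turn [ 0.0016 -0.0004 -0.0003] deg 0.09779225214876541
```

View pics/look2.png

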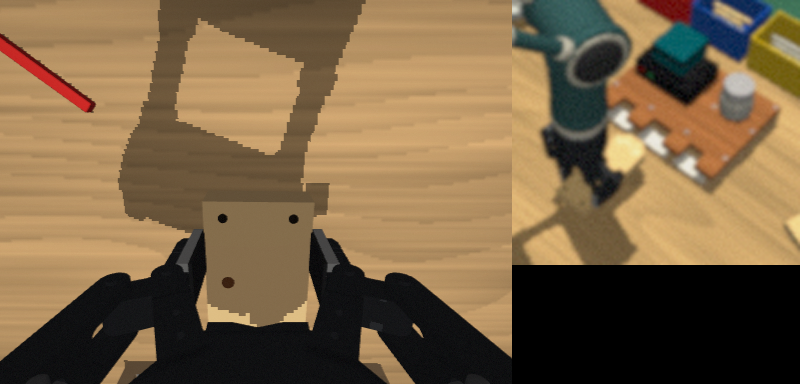

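The wrist view shows the board held square, with tail corners about (203,202) and (314,203). Now I check the board's pose in the scene view against the prediction, together with the rack outline.

```bash
python3 - <<'E'
from h import *
s=monitor.read_state(); cw=cam("wrist",s); c=cam("scene")
px=np.array([(202.5,202.),(314.5,202.5)])
for z in(.065,.068,.071,.074):
    P=ray(cw,px,z); print(z,np.linalg.norm(P[0]-P[1]),P.mean(0),s['tool_pos'])
im=cv2.imread("pics/scene2.png"); f=5; x0,y0=140,120
o=cv2.resize(im[y0:y0+115,x0:x0+150],None,fx=f,fy=f,interpolation=cv2.INTER_CUBIC)
def dr(P,col): 
    q=(proj(c,P)-[x0,y0]+.5)*f-.5; cv2.polylines(o,[np.round(q).astype(int)],True,col,1)
t0=np.array([.4547-.026,-.150]); 
for z in(.071,):dr([[t0[0]+a,t0[1]+b,z] for a,b in((0,-.028),(0,.028),(.135,.028),(.15,.013),(.15,-.013),(.135,-.028))],(0,0,255))
rc=np.array([.7065,-.1512]);t=np.radians(-.2);u=np.array([np.cos(t),np.sin(t)]);v=np.array([-u[1],u[0]])
dr([[*(rc+a*u+b*v),.046] for a,b in((-.091,-.118),(-.091,.118),(.091,.118),(.091,-.118))],(255,255,0))
for k in(-74,0,74): dr([[*(rc+a*u+(k/1000+b)*v),.046] for a,b in((-.091,-.02),(-.091,.02),(-.063,.02),(-.063,-.02))],(0,255,0))
cv2.imwrite("pics/ov2.png",o)
E
```

```text
0.065 0.057885532141687214 [ 0.4292 -0.1493  0.065 ] [ 0.4547 -0.1501  0.0584]
0.068 0.05660066785736835 [ 0.4281 -0.1493  0.068 ] [ 0.4547 -0.1501  0.0584]
0.071 0.055315803573049514 [ 0.427  -0.1493  0.071 ] [ 0.4547 -0.1501  0.0584]
0.074 0.054030939288730664 [ 0.4259 -0.1493  0.074 ] [ 0.4547 -0.1501  0.0584]
```

View pics/ov2.png

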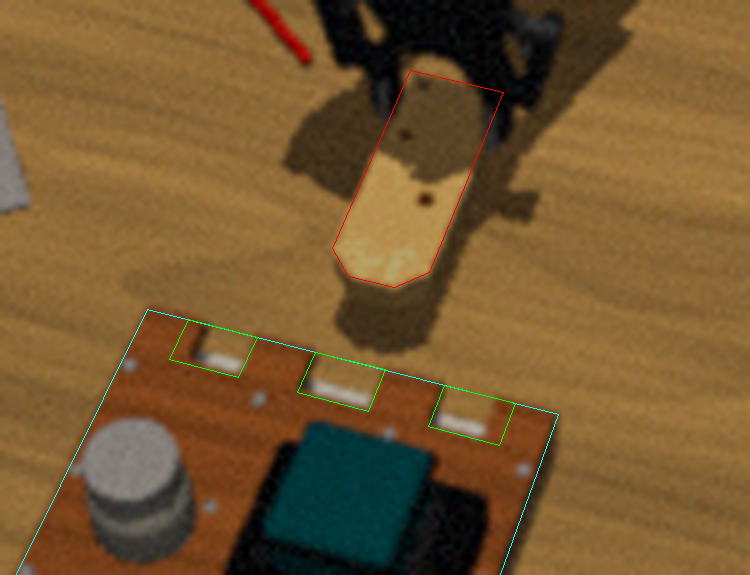

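The overlay agrees with the board and the rack to about 1 mm. I lower the board to bay height and start into the middle bay.

Call:
jog_arm:
  rows:
    - [0.02,-0.002,0,0.005,0,0,40]
    - [0.0384,-0.002,0,0.005,0,0,40]
    - [0.0384,-0.002,0,0.005,0,0,40]
    - [0.0384,-0.002,0.01,0.005,0,0,40]
    - [0.0384,-0.002,0.02,0.005,0,0,40]
    - [0.0384,-0.002,0.028,0.005,0,0,40]
    - [0.0384,-0.002,0.034,0.005,0,0,40]
    - [0.0384,-0.002,0.039,0.005,0,0,40]
    - [0.0384,-0.002,0.043,0.005,0,0,40]
    - [0.0384,-0.002,0.043,0.005,0,0,40]
  force: 25

```text
time: 5.25
tool_pos: [0.4984, -0.1521, 0.0202]
tcp_rot: [0.003, 1.571, -0.002]
wrist_force: [0.1, 0.4, -0.8]
width: 0.641
```

```bash
python3 -c "
from h import *
goal([.52,-.152,.0195],-.2)"
```

```text
now [ 0.4984 -0.1521  0.0202] yaw -0.18829787560635242 t 5.25 F [ 0.1086  0.4406 -0.8373] w 0.6414396894797483
shift [0.0007 0.0002 0.0216] turn [ 0.0002  0.0001 -0.0002] deg 0.015855198297402295
```

Nose is about 6 mm in with no force. I continue to about 25 mm.

Call:
jog_arm:
  rows:
    - [0,0,0.005,0,0,0,40]
    - [0,0,0.01,0,0,0,40]
    - [0,0,0.015,0,0,0,40]
    - [0,0,0.02,0,0,0,40]
    - [0,0,0.02,0,0,0,40]

```text
time: 5.75
tool_pos: [0.5194, -0.1523, 0.0204]
tcp_rot: [0.002, 1.57, -0.003]
wrist_force: [-0.0, 0.4, 1.1]
width: 0.641
```

Call:
jog_arm:
  rows:
    - [0,0,0.005,0,0,0,40]
    - [0,0,0.01,0,0,0,40]
    - [0,0,0.016,0,0,0,40]
    - [0,0,0.022,0,0,0,40]
    - [0,0,0.028,0,0,0,40]
    - [0,0,0.034,0,0,0,40]
    - [0,0,0.037,0,0,0,40]
    - [0,0,0.037,0,0,0,40]

```text
time: 6.55
tool_pos: [0.557, -0.1524, 0.0204]
tcp_rot: [0.002, 1.57, -0.002]
wrist_force: [0.1, 0.1, -0.0]
width: 0.64
```

Call:
jog_arm:
  rows:
    - [0,0,0.002,0,0,0,40]
    - [0,0,0.004,0,0,0,40]
    - [0,0,0.006,0,0,0,40]
    - [0,0,0.008,0,0,0,40]
    - [0,0,0.008,0,0,0,40]

```text
time: 7.05
tool_pos: [0.5642, -0.1524, 0.0201]
tcp_rot: [0.002, 1.571, -0.002]
wrist_force: [-2.4, -1.4, -1.2]
width: 0.639
```

Call:
jog_arm:
  rows:
    - [0,0,0.001,0,0,0,40]
    - [0,0,0.002,0,0,0,40]
    - [0,0,0.002,0,0,0,40]

```text
time: 7.35
tool_pos: [0.5641, -0.1523, 0.0194]
tcp_rot: [0.003, 1.576, -0.002]
wrist_force: [-6.2, -0.7, 0.6]
width: 0.645
```

The force rises to 6 N and the board has stopped at about 72 mm, so the middle bay is taken. I draw it out and shift to the left bay.

Call:
jog_arm:
  rows:
    - [0,0,-0.005,0,0,0,40]
    - [0,0,-0.015,0,0,0,40]
    - [0,0,-0.03,0,0,0,40]
    - [0,0,-0.05,0,0,0,40]
    - [0,0,-0.07,0,0,0,40]
    - [0,0,-0.09,0,0,0,40]
    - [0,0,-0.098,0,0,0,40]
    - [0,0,-0.098,0,0,0,40]
    - [0,0,-0.098,0,0,0,40]

```text
time: 8.25
tool_pos: [0.4672, -0.1523, 0.0204]
tcp_rot: [0.003, 1.573, -0.002]
wrist_force: [0.5, -0.3, -0.9]
width: 0.64
```

```bash
python3 - <<'E'
from h import *
s=monitor.read_state(); im=imaging.read_camera("wrist"); cv2.imwrite("pics/w3.png",im)
# tail edge & sides vs earlier picture
a=cv2.imread("pics/w2.png")
for I in(a,im):
    g=cv2.cvtColor(I,cv2.COLOR_BGR2GRAY).astype(int)
    print([ (r,np.argmax(np.abs(np.diff(g[r,190:215])))+190,np.argmax(np.abs(np.diff(g[r,300:325])))+300) for r in(206,212,218)],[np.argmax(np.abs(np.diff(g[190:215,x])))+190 for x in(215,230,260,290,305)])
goal([.466,-.078,.02],-.2)
E
```

```text
[(206, np.int64(201), np.int64(313)), (212, np.int64(202), np.int64(313)), (218, np.int64(202), np.int64(313))] [np.int64(200), np.int64(201), np.int64(201), np.int64(201), np.int64(190)]
[(206, np.int64(201), np.int64(322)), (212, np.int64(202), np.int64(321)), (218, np.int64(202), np.int64(313))] [np.int64(201), np.int64(201), np.int64(201), np.int64(201), np.int64(201)]
now [ 0.4676 -0.1524  0.0204] yaw -0.16929194366966474 t 8.3 F [0.7395 0.7978 0.0553] w 0.6416097943504789
shift [ 0.0004  0.0744 -0.0018] turn [ 0.0005 -0.0025  0.    ] deg 0.1487938288491446
```

The board has not slipped in the jaws, so I try the left bay.

Call:
jog_arm:
  rows:
    - [0,0.03,-0.002,0,-0.002,0,40]
    - [0,0.06,-0.002,0,-0.002,0,40]
    - [0,0.0742,-0.002,0,-0.002,0,40]
    - [0,0.0742,-0.002,0,-0.002,0,40]
    - [0,0.0742,-0.002,0,-0.002,0,40]
    - [0,0.0742,0.01,0,-0.002,0,40]
    - [0,0.0742,0.018,0,-0.002,0,40]
    - [0,0.0742,0.024,0,-0.002,0,40]
    - [0,0.0742,0.03,0,-0.002,0,40]
    - [0,0.0742,0.036,0,-0.002,0,40]
    - [0,0.0742,0.036,0,-0.002,0,40]

```text
time: 9.4
tool_pos: [0.5049, -0.0785, 0.0205]
tcp_rot: [0.002, 1.571, -0.002]
wrist_force: [-0.9, -0.2, -0.3]
width: 0.643
```

Call:
jog_arm:
  rows:
    - [0,0,0.005,0,0,0,40]
    - [0,0,0.01,0,0,0,40]
    - [0,0,0.016,0,0,0,40]
    - [0,0,0.022,0,0,0,40]
    - [0,0,0.028,0,0,0,40]
    - [0,0,0.034,0,0,0,40]
    - [0,0,0.04,0,0,0,40]
    - [0,0,0.046,0,0,0,40]
    - [0,0,0.052,0,0,0,40]
    - [0,0,0.052,0,0,0,40]

```text
time: 10.4
tool_pos: [0.5581, -0.0787, 0.0207]
tcp_rot: [0.002, 1.569, -0.003]
wrist_force: [0.1, -0.9, -0.2]
width: 0.644
```

Call:
jog_arm:
  rows:
    - [0,0,0.002,0,0,0,40]
    - [0,0,0.004,0,0,0,40]
    - [0,0,0.006,0,0,0,40]
    - [0,0,0.008,0,0,0,40]
    - [0,0,0.008,0,0,0,40]

```text
time: 10.9
tool_pos: [0.565, -0.0787, 0.0202]
tcp_rot: [0.002, 1.572, -0.002]
wrist_force: [-2.4, -0.2, -0.1]
width: 0.642
```

Call:
jog_arm:
  rows:
    - [0,0,0.001,0,0,0,40]
    - [0,0,0.002,0,0,0,40]
    - [0,0,0.002,0,0,0,40]

```text
time: 11.2
tool_pos: [0.5649, -0.0786, 0.0195]
tcp_rot: [0.002, 1.576, -0.002]
wrist_force: [-5.3, -1.0, 2.0]
width: 0.642
```

Again the board stops, at about 73 mm, so the left bay is taken too. I withdraw and go to the right bay.

Call:
jog_arm:
  rows:
    - [0,0,-0.005,0,0,0,40]
    - [0,0,-0.015,0,0,0,40]
    - [0,0,-0.03,0,0,0,40]
    - [0,0,-0.05,0,0,0,40]
    - [0,0,-0.07,0,0,0,40]
    - [0,0,-0.09,0,0,0,40]
    - [0,0,-0.099,0,0,0,40]
    - [0,0,-0.099,0,0,0,40]
    - [0,0,-0.099,0,0,0,40]

```text
time: 12.1
tool_pos: [0.4671, -0.0786, 0.0206]
tcp_rot: [0.002, 1.574, -0.003]
wrist_force: [1.1, 0.1, -0.6]
width: 0.642
```

```bash
python3 - <<'E'
from h import *
s=monitor.read_state(); im=imaging.read_camera("wrist"); cv2.imwrite("pics/w4.png",im)
g=cv2.cvtColor(im,cv2.COLOR_BGR2GRAY).astype(int)
print([ (r,np.argmax(np.abs(np.diff(g[r,190:215])))+190) for r in(206,212,218)],[np.argmax(np.abs(np.diff(g[190:215,x])))+190 for x in(215,230,260,290,305)])
# rack moved? mean shift of scene rack patch vs start (charger/top)
sc=imaging.read_camera("scene"); cv2.imwrite("pics/scene4.png",sc); a=cv2.imread("pics/scene0.png")
f=lambda I:np.float32(cv2.cvtColor(I,cv2.COLOR_BGR2GRAY)[205:262,145:250])
print("rack px shift",cv2.phaseCorrelate(f(a),f(sc)))
goal([.466,-.226,.02],-.2)
E
```

```text
[(206, np.int64(201)), (212, np.int64(202)), (218, np.int64(202))] [np.int64(200), np.int64(201), np.int64(201), np.int64(201), np.int64(202)]
rack px shift ((-0.05506424503136742, -0.0427118284593746), 0.9982366149808154)
now [ 0.4674 -0.0786  0.0206] yaw -0.16808893388864424 t 12.2 F [ 1.4733  0.3502 -0.5335] w 0.6461906099076736
shift [ 0.0006 -0.1474 -0.001 ] turn [ 0.0006 -0.0032  0.0002] deg 0.18729227597422646
```

The rack has not moved and the board is still seated in the jaws. Now the right bay.

Call:
jog_arm:
  rows:
    - [0,-0.04,-0.001,0,-0.003,0,40]
    - [0,-0.08,-0.001,0,-0.003,0,40]
    - [0,-0.12,-0.001,0,-0.003,0,40]
    - [0.0005,-0.1477,-0.001,0,-0.003,0,40]
    - [0.0005,-0.1477,-0.001,0,-0.003,0,40]
    - [0.0005,-0.1477,-0.001,0,-0.003,0,40]
    - [0.0005,-0.1477,0.01,0,-0.003,0,40]
    - [0.0005,-0.1477,0.018,0,-0.003,0,40]
    - [0.0005,-0.1477,0.024,0,-0.003,0,40]
    - [0.0005,-0.1477,0.03,0,-0.003,0,40]
    - [0.0005,-0.1477,0.036,0,-0.003,0,40]
    - [0.0005,-0.1477,0.036,0,-0.003,0,40]

```text
time: 13.4
tool_pos: [0.5042, -0.2263, 0.0202]
tcp_rot: [0.001, 1.57, -0.002]
wrist_force: [0.0, -0.8, -0.4]
width: 0.639
```

Call:
jog_arm:
  rows:
    - [0,0,0.005,0,0,0,40]
    - [0,0,0.01,0,0,0,40]
    - [0,0,0.016,0,0,0,40]
    - [0,0,0.022,0,0,0,40]
    - [0,0,0.028,0,0,0,40]
    - [0,0,0.034,0,0,0,40]
    - [0,0,0.04,0,0,0,40]
    - [0,0,0.046,0,0,0,40]
    - [0,0,0.052,0,0,0,40]
    - [0,0,0.052,0,0,0,40]

```text
time: 14.4
tool_pos: [0.5573, -0.2265, 0.0204]
tcp_rot: [0.001, 1.569, -0.002]
wrist_force: [-0.1, 0.1, -1.1]
width: 0.64
```

Call:
jog_arm:
  rows:
    - [0,0,0.002,0,0,0,40]
    - [0,0,0.004,0,0,0,40]
    - [0,0,0.006,0,0,0,40]
    - [0,0,0.008,0,0,0,40]
    - [0,0,0.01,0,0,0,40]
    - [0,0,0.01,0,0,0,40]

```text
time: 15.0
tool_pos: [0.5676, -0.2266, 0.0205]
tcp_rot: [0.001, 1.569, -0.002]
wrist_force: [-0.3, -0.1, 0.9]
width: 0.645
```

Call:
jog_arm:
  rows:
    - [0,0,0.003,0,0,0,40]
    - [0,0,0.006,0,0,0,40]
    - [0,0,0.009,0,0,0,40]
    - [0,0,0.012,0,0,0,40]
    - [0,0,0.016,0,0,0,40]
    - [0,0,0.02,0,0,0,40]
    - [0,0,0.024,0,0,0,40]
    - [0,0,0.028,0,0,0,40]
    - [0,0,0.028,0,0,0,40]

```text
time: 15.9
tool_pos: [0.5964, -0.2267, 0.0207]
tcp_rot: [0.0, 1.568, -0.002]
wrist_force: [0.5, -0.5, -0.3]
width: 0.642
```

Past 75 mm without force, and about 104 mm in now: the right bay is the free one. I set the board down, release, back out and close the fingers.

Call:
jog_arm:
  rows:
    - [0.001,0,0,0,0,0,40]
    - [0.002,0,0,0,0,0,40]
    - [0.002,0,0,0,0,0,70]
    - [0.002,0,0,0,0,0,85]
    - [0.002,0,0,0,0,0,85]
    - [0.002,0,0,0,0,0,85]
    - [0,0,-0.015,0,0,0,85]
    - [0,0,-0.04,0,0,0,85]
    - [0,0,-0.065,0,0,0,85]
    - [0,0,-0.075,0,0,0,85]
    - [0,0,-0.075,0,0,0,30]
    - [0,0,-0.075,0,0,0,0]
    - [0,0,-0.075,0,0,0,0]
    - [0,0,-0.075,0,0,0,0]
    - [0,0,-0.075,0,0,0,0]
    - [0,0,-0.075,0,0,0,0]

```text
time: 17.5
tool_pos: [0.5218, -0.2266, 0.0205]
tcp_rot: [-0.0, 1.568, -0.002]
wrist_force: [0.8, 0.5, -0.5]
width: 0.001
```

```bash
python3 - <<'E'
from h import *
goal([.54,-.2255,.017],-.2)
s=monitor.read_state(); im=imaging.read_camera("wrist"); cv2.imwrite("pics/w5.png",im)
sc=imaging.read_camera("scene");sd=imaging.read_camera("side")
a=cv2.resize(sd[165:245,240:350],(440,320),interpolation=cv2.INTER_CUBIC)
b=cv2.resize(sc[130:230,130:230],(320,320),interpolation=cv2.INTER_CUBIC)
cv2.imwrite("pics/look5.png",np.hstack([a,b]))
E
```

```text
now [ 0.5218 -0.2266  0.0205] yaw -0.06992254774917166 t 17.5 F [ 0.7928  0.4702 -0.5149] w 0.0009700729933551464
shift [0.0035 0.0011 0.0182] turn [0.0023 0.0026 0.0013] deg 0.21167373863868905
```

View pics/look5.png

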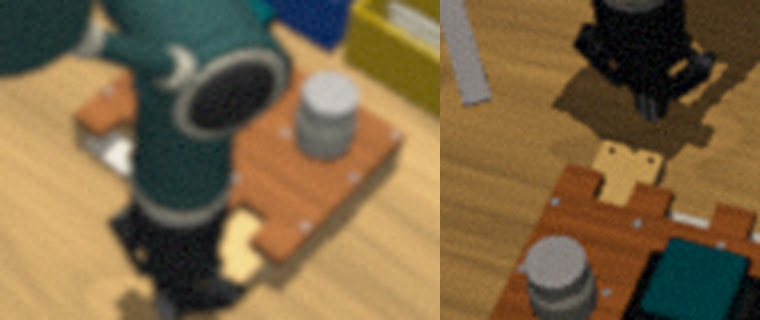

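The board rests in the right bay with its tail about 46 mm proud, and the fingers are shut behind it. I push it in with the closed fingertips.

Call:
jog_arm:
  rows:
    - [0.002,0.001,0.01,0.002,0.002,0,0]
    - [0.0035,0.001,0.02,0.002,0.002,0,0]
    - [0.0035,0.001,0.028,0.002,0.002,0,0]
    - [0.0035,0.001,0.032,0.002,0.002,0,0]
    - [0.0035,0.001,0.036,0.002,0.002,0,0]
    - [0.0035,0.001,0.04,0.002,0.002,0,0]
    - [0.0035,0.001,0.044,0.002,0.002,0,0]
    - [0.0035,0.001,0.048,0.002,0.002,0,0]
    - [0.0035,0.001,0.052,0.002,0.002,0,0]
    - [0.0035,0.001,0.056,0.002,0.002,0,0]
    - [0.0035,0.001,0.056,0.002,0.002,0,0]

```text
time: 18.75
tool_pos: [0.5782, -0.2257, 0.0172]
tcp_rot: [0.001, 1.57, -0.004]
wrist_force: [0.7, 0.1, 0.2]
width: 0.0
```

```bash
python3 - <<'E'
from h import *
s=monitor.read_state(); im=imaging.read_camera("wrist"); sc=imaging.read_camera("scene")
cv2.imwrite("pics/scene6.png",sc)
b=cv2.resize(sc[170:220,145:200],None,fx=7,fy=7,interpolation=cv2.INTER_CUBIC)
o=np.zeros((384,512+385,3),np.uint8); o[:,:512]=im; o[:350,512:]=b
cv2.imwrite("pics/look6.png",cv2.resize(o,(798,342)))
E
```

```text
(no output)
```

View pics/look6.png

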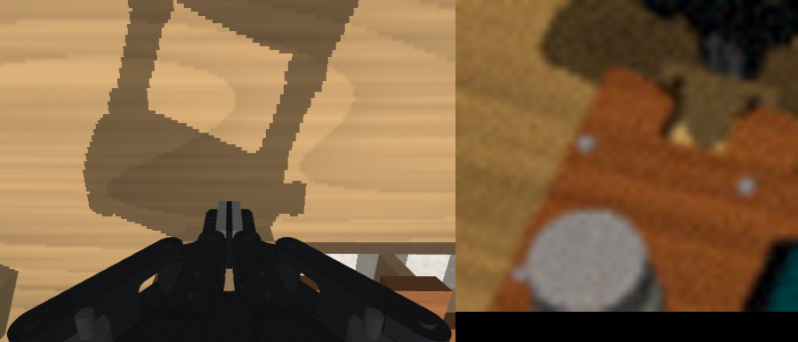

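Call:
jog_arm:
  rows:
    - [0,0,0.004,0,0,0,0]
    - [0,0,0.008,0,0,0,0]
    - [0,0,0.012,0,0,0,0]
    - [0,0,0.015,0,0,0,0]
    - [0,0,0.018,0,0,0,0]
    - [0,0,0.021,0,0,0,0]
    - [0,0,0.023,0,0,0,0]
    - [0,0,0.023,0,0,0,0]

```text
time: 19.65
tool_pos: [0.6011, -0.2258, 0.0171]
tcp_rot: [0.001, 1.57, -0.004]
wrist_force: [0.2, -0.5, -0.3]
width: -0.002
```

```bash
python3 - <<'E'
from h import *
c=cam("scene"); sc=imaging.read_camera("scene"); cv2.imwrite("pics/scene7.png",sc)
f=9;x0,y0=148,178
o=cv2.resize(sc[y0:y0+50,x0:x0+75],None,fx=f,fy=f,interpolation=cv2.INTER_CUBIC)
def dr(P,col,cl=False): 
    q=(proj(c,P)-[x0,y0]+.5)*f-.5; cv2.polylines(o,[np.round(q).astype(int)],cl,col,1)
dr([[.6155,-.27,.046],[.6155,-.033,.046]],(255,255,0))
dr([[.6155,-.253,.03],[.6155,-.197,.03]],(0,0,255))   # flush tail line (board top)
dr([[.6085,-.253,.03],[.6085,-.197,.03]],(0,255,0))   # 7 mm proud
cv2.imwrite("pics/look7.png",o)
E
```

```text
(no output)
```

View pics/look7.png

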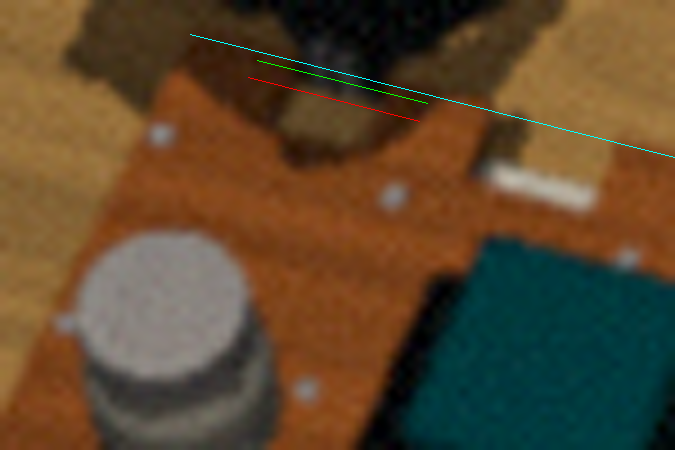

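Call:
jog_arm:
  rows:
    - [0,0,0.001,0,0,0,0]
    - [0,0,0.002,0,0,0,0]
    - [0,0,0.003,0,0,0,0]
    - [0,0,0.004,0,0,0,0]
    - [0,0,0.0045,0,0,0,0]
    - [0,0,0.0045,0,0,0,0]

```text
time: 20.3
tool_pos: [0.6035, -0.2257, 0.017]
tcp_rot: [0.002, 1.574, -0.003]
wrist_force: [-6.7, -0.5, 4.4]
width: 0.002
```

Call:
jog_arm:
  rows:
    - [0,0,-0.01,0,0,0,0]
    - [0,0,-0.03,0,0,0,0]
    - [0,0,-0.06,0,0,0,0]
    - [-0.02,0,-0.1,0,0,0,0]
    - [-0.06,0,-0.14,0,0,0,0]
    - [-0.1,0,-0.16,0,0,0,0]
    - [-0.1,0,-0.16,0,0,0,0]
    - [-0.1,0,-0.16,0,0,0,0]

```text
time: 21.1
tool_pos: [0.4445, -0.2259, 0.1195]
tcp_rot: [0.001, 1.569, -0.006]
wrist_force: [0.3, -0.2, -0.2]
width: 0.004
```

```bash
python3 - <<'E'
from h import *
c=cam("scene"); sc=imaging.read_camera("scene"); cv2.imwrite("pics/scene8.png",sc)
a=cv2.imread("pics/scene0.png")
g=lambda I:np.float32(cv2.cvtColor(I,cv2.COLOR_BGR2GRAY)[205:262,145:250])
print("rack px shift",cv2.phaseCorrelate(g(a),g(sc)))
f=9;x0,y0=148,178
o=cv2.resize(sc[y0:y0+50,x0:x0+75],None,fx=f,fy=f,interpolation=cv2.INTER_CUBIC)
def dr(P,col): 
    q=(proj(c,P)-[x0,y0]+.5)*f-.5; cv2.polylines(o,[np.round(q).astype(int)],False,col,1)
dr([[.6155,-.253,.03],[.6155,-.235,.03]],(0,0,255)); dr([[.6155,-.215,.03],[.6155,-.197,.03]],(0,0,255))
dr([[.6085,-.253,.03],[.6085,-.235,.03]],(0,255,0)); dr([[.6085,-.215,.03],[.6085,-.197,.03]],(0,255,0))
cv2.imwrite("pics/look8.png",o)
E
```

```text
rack px shift ((-0.01926187814836311, -0.01916689045375719), 1.0266000941947655)
```

View pics/look8.png

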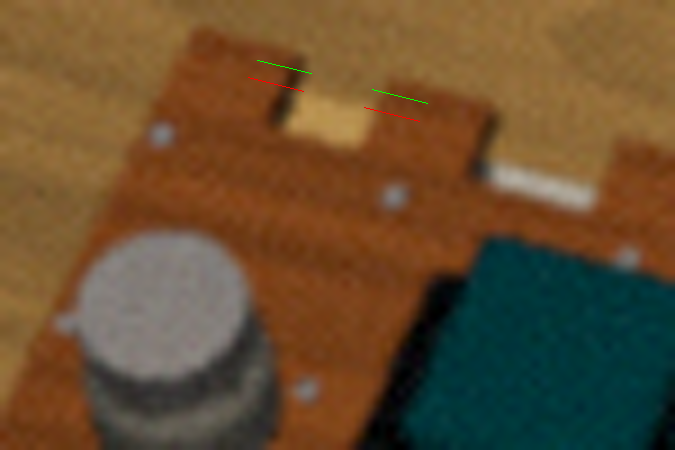

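The board now fills the right bay up to about the flush line, with its edge near (300,92)–(365,108) in the crop. I measure that edge in two views.

```bash
python3 - <<'E'
from h import *
def edge(n,im,ys):
    c=cam(n); g=cv2.GaussianBlur(cv2.cvtColor(im,cv2.COLOR_BGR2HSV)[...,2].astype(np.float32),(3,3),0); out=[]
    for y in ys:
        xs=np.arange(.590,.640,.0005); px=proj(c,[[x,y,.03] for x in xs]).astype(np.float32)
        v=cv2.remap(g,px[:,0].copy(),px[:,1].copy(),cv2.INTER_CUBIC).ravel()
        d=np.gradient(v); i=np.argmax(d); out.append((y,round(xs[i],4),v[::8].round().astype(int).tolist()))
    return out
for n in("scene","side"):
    for e in edge(n,imaging.read_camera(n),(-.236,-.230,-.225,-.220,-.214)): print(n,*e)
c=cam("scene");im=imaging.read_camera("scene");g=cv2.cvtColor(im,cv2.COLOR_BGR2HSV)[...,1].astype(np.float32)
# rack front edge (top plane) by saturation, between notches
for n in("scene","side"):
    c=cam(n);g=cv2.GaussianBlur(cv2.cvtColor(imaging.read_camera(n),cv2.COLOR_BGR2HSV)[...,1].astype(np.float32),(3,3),0)
    for y in(-.258,-.188,-.114,-.045):
        xs=np.arange(.59,.64,.0005);px=proj(c,[[x,y,.046] for x in xs]).astype(np.float32)
        v=cv2.remap(g,px[:,0].copy(),px[:,1].copy(),cv2.INTER_CUBIC).ravel();print(n,"front",y,xs[np.argmax(np.gradient(v))])
E
```

```text
scene -0.236 0.6135 [135, 135, 136, 133, 124, 116, 124, 127, 119, 117, 118, 115, 114]
scene -0.23 0.615 [134, 136, 136, 135, 135, 140, 153, 175, 183, 178, 154, 121, 112]
scene -0.225 0.6135 [137, 137, 137, 137, 136, 139, 153, 173, 182, 180, 155, 123, 113]
scene -0.22 0.6155 [137, 137, 137, 136, 135, 136, 150, 170, 180, 180, 157, 123, 114]
scene -0.214 0.614 [139, 138, 138, 136, 133, 133, 148, 166, 173, 170, 152, 123, 112]
side -0.236 0.6215 [191, 171, 158, 154, 145, 129, 124, 133, 153, 172, 186, 190, 189]
side -0.23 0.6165 [189, 171, 162, 164, 159, 149, 159, 182, 200, 210, 216, 213, 200]
side -0.225 0.617 [188, 170, 159, 159, 156, 155, 181, 214, 230, 237, 237, 232, 214]
side -0.22 0.6135 [188, 167, 156, 157, 152, 156, 187, 219, 238, 242, 242, 239, 218]
side -0.214 0.615 [184, 159, 145, 147, 147, 156, 184, 217, 234, 237, 239, 237, 213]
scene front -0.258 0.6109999999999977
scene front -0.188 0.6139999999999973
scene front -0.114 0.6159999999999971
scene front -0.045 0.6149999999999972
side front -0.258 0.6049999999999983
side front -0.188 0.6069999999999981
side front -0.114 0.6009999999999988
side front -0.045 0.59
```

```bash
python3 -c "
from workcell import finish_job
print(finish_job())"
```

```text
the job is handed in; nothing more can be done
None
```

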